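# Show a press mandrel's working end to the inspection camera

### The job

Wake the inspection camera at its control box: press the green button fully down and let it come up, then do the same with the blue one, and never press the red. Then lift the tallest of the three steel press mandrels out of the tool stand and show its flat lower end to the camera for a wear check: held in the air squarely facing the lens, centred on the lens axis, 90 mm in front of the glass. Do not touch the camera, leave the other mandrels and the glue bottle where they stand, and finish while still holding the mandrel there, motionless.

Things in the scene. Friction and masses are not known exactly. Their poses are not given: they have to be found in the camera images.
- tall_mandrel: tallest of three pale turned-steel press mandrels standing in the tool stand: a plain cylinder about 35 mm in diameter and 66 mm tall with a shallow groove round it, about 0.4 kg (hidden variation). Origin at the centre of its flat lower end, z up along its axis. It stands loosely (a few mm of play) in a pocket 16 mm deep, so 50 mm of it show above the stand. Grip round the body
- foot (a point): centre of the flat lower end of the tallest mandrel (its working end), same axes as tall_mandrel
- lens (a point): centre of the lens glass at the upper end of the inspection camera; z points out of the lens along its axis, 35 degrees (0.611 rad) from vertical, leaning toward the robot's side; the point to show the mandrel at is 90 mm out along z
- camera: inspection camera fixed on the bench: dark base plate 120x110x12 mm, yoke, blue head 56x60 mm, black ring light with white beads (74 mm in diameter) round the lens; the glass centre is 142 mm above the bench and 40 mm out from the origin along -x. Origin at the middle of the yoke, on the bench; the lens looks up and out toward its own -x, which points roughly at the robot; z up.
- camera_head: the head of the inspection camera, origin and axes as lens: the ring light and blue body reach from the glass 111 mm back along -z
- control_box: grey control box fixed on the bench, 85x190x30 mm, origin at the centre of its underside, z up; along its y axis stand the green button (58 mm to +y), the blue button (middle) and the red button (58 mm to -y)
- green (a joint): green button, 0 up, 0.006 m fully down; spring return, fully down takes 5 N
- green_top (a point): centre of the top of the green push button (28 mm in diameter)
- blue (a joint): blue button, 0 up, 0.006 m fully down; spring return, fully down takes 5 N
- blue_top (a point): centre of the top of the blue push button (28 mm in diameter)
- red (a joint): red button, 0 up, 0.006 m fully down; must not be pressed
- red_top (a point): centre of the top of the red push button (28 mm in diameter)
- tool_stand: grey plastic tool stand fixed on the bench, 85x250x28 mm, origin at the centre of its underside, z up; three pockets 44 mm in diameter and 16 mm deep in a row along its y axis, 80 mm apart, middle one at its centre; any mandrel may stand in any pocket
- wide_mandrel: bystander: turned-steel mandrel 41 mm in diameter, 52 mm tall, in the tool stand; origin at the centre of its lower end
- short_mandrel: bystander: turned-steel mandrel 36 mm in diameter, 34 mm tall, in the tool stand; origin at the centre of its lower end
- glue: bystander: small red glue bottle with a pale nozzle, 29x40x134 mm, standing on the bench to the left of the camera; origin at the centre of its underside
- arbor_press: tall purple arbor press fixed at the left end of the bench, not part of the job; some arms start with the hand close beside it, so first draw the hand back toward the robot and inward, clear of it
Things that resemble listed ones, but are neither listed nor needed, are in the scene too. What is shaped like the tall_mandrel but purple or yellow is not meant.

How it is judged:
On the way, in this order (a step that is already met when the one before it is completed fails the run):
1. the green button is pressed fully down, the blue one up (value of joint green above 0.0045 m and value of joint blue below 0.0015 m), for 0.05 s.
2. then the blue button is pressed fully down, the green one up again (value of joint blue above 0.0045 m and value of joint green below 0.0015 m), for 0.05 s.
3. then the tallest mandrel is lifted in the fingers clear of the stand (height (world z) of foot above 0.05 m and contact force between tall_mandrel and the fingers above 1 N), for 0.2 s.
At the end, for the whole second after the job is handed in: The fingers hold the tallest mandrel motionless in the air, its lower end's centre within 12 mm sideways (along each axis) of the lens axis and 78 to 102 mm in front of the glass, its axis within 0.14 rad of the lens axis, lower end toward the lens, nothing else carrying it, all buttons up (x of foot in the frame of lens between -0.012 and 0.012 m and y of foot in the frame of lens between -0.012 and 0.012 m and z of foot in the frame of lens between 0.078 and 0.102 m and angle between the z axis of tall_mandrel and the z axis of lens, either way round below 0.14 rad and angle between tall_mandrel's own z axis and vertical below 1 rad and contact force between tall_mandrel and the fingers above 1 N and contact force between tall_mandrel and tool_stand below 0.1 N and contact force between tall_mandrel and camera below 0.1 N and linear speed of tall_mandrel below 0.02 m/s and angular speed of tall_mandrel below 0.15 rad/s and value of joint each of green, blue, red below 0.0015 m); the arm keeps its last pose, push and grip.
It fails at once if the red button is pressed (value of joint red above 0.003 m).
It fails at once if two buttons are down at once (value of joint each of green, blue above 0.003 m).
It fails at once if the camera is touched (contact force between camera and anything else above 0.5 N).
It fails at once if another mandrel is moved or tipped (distance of any of wide_mandrel, short_mandrel from where it was at the start of the episode above 0.015 m or angle between any of wide_mandrel, short_mandrel's own z axis and vertical above 0.3 rad).
It fails at once if the glue bottle is moved or tipped (distance of glue from where it was at the start of the episode above 0.015 m or angle between glue's own z axis and vertical above 0.3 rad).
It also fails if it takes over 50 s, if anything falls off the work surface, if the arm or the gripper's body presses on something with over 40 N, if the wrist force passes 120 N, or if a joint passes its speed limit or range.

### The arm

A 6-joint arm with a two-finger parallel gripper is mounted at the origin on a cart in front of the work surface, level with it; the furniture and walls round the work are solid. World frame = base frame: x ahead of the robot, y to its left, z up, the work surface at z = 0. Lengths are in m, angles in rad, forces in N, time in s.
With the tool pointing down it reaches from about 0.35 to 0.775 m from the base axis. Payload 5.5 kg.
Tool frame: the origin (TCP) lies at the very end of the fingers, on their centre line; the grasp point (between the pads) lies 19 mm behind it; z points along the fingers, y is the line along which they close (so a half turn about z gives the same grasp; the last joint's range is limited). The gripper opens to 85 mm and grips with 20 to 120 N. Pads are 22 mm wide; open, the fingers measure 114 mm over their backs; the gripper's body (76 mm by 85 mm) begins 54 mm behind the grasp point. The pads swing forward as they close: fully open they stand 13 mm farther back than shut.
Start: joints at [1.187, 0.313, 0.046, 1.304, 0, 1.431], TCP at [0.139, 0.558, 0.231] pointing down, gripper open.
Joint ranges: [-2.76, 2.76], [-0.86, 1.69], [-1.03, 1.26], [-2.2, 2.34], [-1.47, 1.5], [-3.14, 3.14]. Speed limits (rad/s): [2.57, 2.57, 3.14, 3.14, 3.14, 3.14].

### API

Orientations are given as a unit quaternion [w, x, y, z].
In Python, from workcell import env, viewer, nets gives the robot as it stands. The module is installed in compiled form; this text tells all that it offers.
- The arm moves only by the tool jog_arm, called after "Emit:" by a JSON object that holds its "api" and its "payload", one argument or row to a line. Schema: {"type":"object","properties":{"rows":{"type":"array","items":{"type":"object","properties":{"sx":{"type":"number"},"sy":{"type":"number"},"sz":{"type":"number"},"drx":{"type":"number"},"dry":{"type":"number"},"drz":{"type":"number"}},"additionalProperties":false},"minItems":1,"maxItems":8},"jaw":{"type":"number"},"clamp_n":{"type":"number"},"only":{"type":"string"},"quiet":{"type":"boolean"},"lines":{"type":"string"}},"required":["rows"],"additionalProperties":false}. rows is a list of rows, 1 to 8 of them, each an object with the fields sx, sy, sz (the shift in m), drx, dry, drz (a rotation vector in rad); a field left out counts as zero; each row is the pose to reach, as a shift and turn from the pose commanded when the call began, along the tool's axes at that moment; what a row does not reach only later rows make up. A row lasts 1/8 s, in which the tool goes at most 0.0625 m and 0.188 rad, less where a joint would pass 70% of its speed; a pose out of reach is approached as far as the arm can. jaw is the finger opening in m, set as the call begins (left out keeps the last). The fingers move at their own pace and stop on an object; clamp_n is the grip in N (left out, the last holds). Time passes only in rows, so rows that do not move let the fingers close. The tool returns the time, the measured TCP pose, the force, the opening and the grip force at its end. only (a regular expression) keeps the lines of the reply that match it, lines (a string "A,B") keeps lines A to B, and quiet returns only ok. Input that does not fit is refused with a message, and nothing moves.
- env.get_state(): the state, without advancing time (a new reading comes with each control period).
- viewer.read_camera(name): name is "side" or "top"; returns a dict with "image" (420x560x3 uint8, red, green, blue), "K" (3x3 intrinsics, pixels), "R" (3x3) and "t" (3): a world point X has camera coordinates R X + t. Camera axes: x right, y down, z forward; pixel columns grow to the right and rows downward; lengths in m; the calibration is good to about 2 mm. A picture is of the moment at which its call begins. There is no depth.
- env.hand_in(): hands the job in; it is judged then, once.
Trained networks look in a picture, given as the dict that the camera call returned (one of the last four; its "shot" number tells which), for a name from the list of things; names that differ only in an ending like _2 or _b are one class to them, and where a whole thing is asked for, a point or a joint stands for the part that bears it (a point fixed in the world has none). Each returns a list of dicts, best first, with "confidence" (0 to 1); they miss things now and then, are a little off and sometimes report something else, mostly with a low value. They report only what shows in the picture. A call takes as long as a camera call. They do not tell look-alikes from the thing itself.
- nets.outline_of(label, picture): "region" (420x560 bool, what is visible of it) and "box" ([left, top, right, bottom] in pixels, round what is visible of it).
The state is a dict: "clock": time; "joint_pos": joint angles; "qvel": joint speeds; "tau": joint torques, N m; "tcp_pos": TCP position; "orientation": TCP orientation; "wrist_force": force on the tool from outside, world axes, zero at the start; "ft_torque": the same for the moment, N m; "finger_gap": finger opening in m; "grip_force": force on a finger pad.
Only numpy, scipy, OpenCV 4.12 (cv2) and the standard library are available. Lean on these libraries where they do the work, as an engineer would, in place of code of your own. Each camera call takes 0.05 s, during which the arm holds its last target. There are 200 camera calls.

## Working session

There is one attempt and no reset: what is moved stays moved. The work goes in short steps, Python scripts to look and compute and a tool call to move; the robot and the scene stay as the last step left them, time stands still between calls to the robot, and variables do not carry over. Pictures are saved under pics/ and viewed, at most 10 in all, crops included, and the job is handed in when it is done.

```bash
mkdir -p pics; cat > h.py <<'E'
from workcell import env, viewer, nets
import numpy as np, cv2
from scipy.spatial.transform import Rotation as Rn
def save(p,n,crop=None,s=1):
    im=p["image"][...,::-1]
    if crop: l,t,r,b=crop; im=im[t:b,l:r]
    cv2.imwrite("pics/"+n,cv2.resize(np.ascontiguousarray(im),None,fx=s,fy=s,interpolation=cv2.INTER_CUBIC))
def ray(p,u,v):
    K,R,t=map(np.array,(p["K"],p["R"],p["t"]))
    d=R.T@np.linalg.solve(K,[u,v,1.]); return -R.T@t,d/np.linalg.norm(d)
def onz(p,u,v,z):
    o,d=ray(p,u,v); return o+d*(z-o[2])/d[2]
def proj(p,X):
    c=p["K"]@(np.array(p["R"])@np.array(X)+p["t"]); return c[:2]/c[2]
def tri(pts):
    A=np.zeros((3,3));b=np.zeros(3)
    for p,u,v in pts:
        o,d=ray(p,u,v);M=np.eye(3)-np.outer(d,d);A+=M;b+=M@o
    return np.linalg.solve(A,b)
E
python3 - <<'E'
from h import *
np.set_printoptions(precision=3,suppress=True)
for n in("top","side"):
    p=viewer.read_camera(n); save(p,n+"1.png",s=1.4)
    print(n,-p["R"].T@p["t"],p["R"][2],p["K"][0,0])
    for l in("green_top","blue_top","red_top","tall_mandrel","wide_mandrel","short_mandrel","camera","camera_head","lens","control_box","tool_stand","glue","arbor_press"):
        try:
            for r in nets.outline_of(l,p)[:4]:
                ys,xs=np.nonzero(r["region"]); print(l,round(r["confidence"],2),np.round(r["box"]),xs.mean().round(1),ys.mean().round(1),len(xs))
        except Exception as e: print(l,e)
print(env.get_state())
E
```

```text
top [0.409 0.07  1.582] [ 0.08  -0.016 -0.997] 458.6751658509221
blue_top 0.42 [404. 213. 410. 224.] 406.0 217.7 52
blue_top 0.37 [207. 170. 236. 199.] 220.7 184.4 545
red_top 0.51 [417. 225. 424. 232.] 420.8 226.6 60
tall_mandrel 0.48 [204. 167. 235. 199.] 220.8 184.4 601
tall_mandrel 0.41 [254. 196. 264. 212.] 258.7 202.6 85
tall_mandrel 0.39 [260. 223. 265. 232.] 260.8 226.9 69
wide_mandrel 0.63 [313. 220. 324. 228.] 319.9 224.4 93
camera 0.56 [198. 164. 242. 207.] 220.5 182.4 1142
camera_head 0.75 [208. 170. 234. 200.] 221.0 184.7 578
lens 0.63 [207. 168. 236. 200.] 221.1 184.0 593
lens 0.16 [420. 223. 427. 230.] 420.7 226.5 34
control_box 0.76 [370. 194. 436. 241.] 403.7 217.7 1463
control_box 0.65 [282. 208. 356. 241.] 318.1 224.4 1618
tool_stand 0.72 [282. 208. 354. 243.] 319.1 224.5 1516
side [ 0.191 -0.785  0.913] [ 0.253  0.701 -0.667] 389.9978704233864
green_top 0.22 [342. 346. 355. 360.] 347.1 353.3 118
blue_top 0.73 [344. 327. 356. 336.] 349.3 331.3 120
tall_mandrel 0.69 [288. 209. 302. 229.] 293.8 216.5 196
tall_mandrel 0.53 [266. 210. 275. 231.] 270.4 223.3 187
tall_ma
[... 719 characters left out ...]
 358. 335.] 349.9 331.2 96
glue 0.75 [280. 140. 289. 174.] 283.3 156.2 185
arbor_press 0.62 [290. 256. 301. 276.] 294.4 266.1 224
arbor_press 0.51 [322. 320. 362. 405.] 345.5 362.9 2819
arbor_press 0.43 [275. 141. 290. 176.] 283.0 156.9 214
{'clock': 1.4, 'joint_pos': array([ 1.187,  0.313,  0.046,  1.304, -0.   ,  1.431]), 'qvel': array([ 0.001,  0.001, -0.   , -0.001, -0.001, -0.   ]), 'tau': array([  0.   , -48.046,  29.881,   0.   ,  -0.   ,  -0.   ]), 'tcp_pos': array([0.139, 0.558, 0.231]), 'orientation': array([0.   , 0.122, 0.993, 0.   ]), 'wrist_force': array([ 0.061,  0.302, -0.526]), 'ft_torque': array([ 0.004,  0.002, -0.024]), 'grip_force': 0.0, 'finger_gap': 0.0854603516153154}
```

View pics/top1.png

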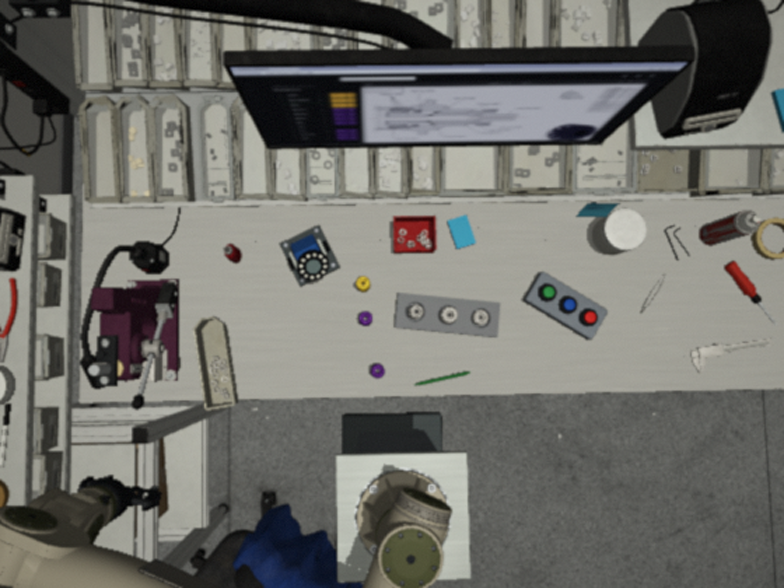

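View pics/side1.png

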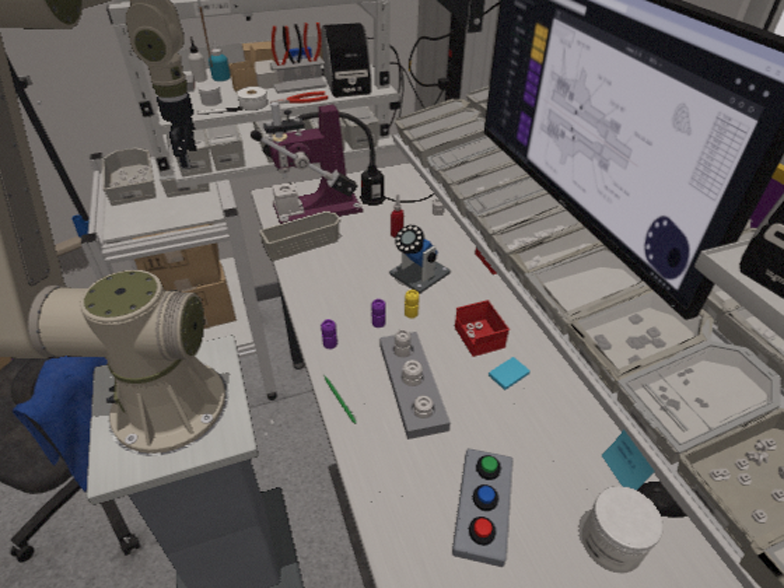

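The hand hangs at the lower left, clear to the right of the purple press. In the top view (native pixels) the stand holds mandrels at (297,222), (321,225) and (343,226). The look-alikes are purple at (261,227) and (269,264) and yellow at (259,202). The buttons are green (391,209), blue (406,217) and red (421,226), and the lens is at (224,188). The tallest mandrel looks like the left one at (297,222), which is (288,243) in the side view. I'll check it in a close crop.

```bash
python3 - <<'E'
from h import *
np.set_printoptions(precision=4,suppress=True)
P={n:viewer.read_camera(n) for n in("top","side")}
def cr(n,c,w,h):
    l,t,r,b=c; return cv2.resize(P[n]["image"][t:b,l:r,::-1],(w,h),interpolation=cv2.INTER_CUBIC)
a=cr("top",(195,155,250,210),400,400); b=cr("side",(265,230,325,320),400,600)
m=np.zeros((600,800,3),np.uint8); m[:400,:400]=a; m[:,400:]=b
m[400:,:400]=cr("top",(275,203,365,248),400,200)
cv2.imwrite("pics/crop1.png",m)
boxes={"top":(370,190,440,245),"side":(320,315,370,410)}
def hsv(n): return cv2.cvtColor(P[n]["image"],cv2.COLOR_RGB2HSV).astype(int)
for nm,(lo,hi) in {"green":(45,90),"blue":(100,125),"red":(170,190)}.items():
    pts=[]
    for n in P:
        H=hsv(n); h=H[...,0].copy(); h[h<10]+=180
        k=(h>=lo)&(h<=hi)&(H[...,1]>120)&(H[...,2]>60)
        l,t,r,b=boxes[n]; z=np.zeros_like(k); z[t:b,l:r]=k[t:b,l:r]
        nc,lab,st,ce=cv2.connectedComponentsWithStats(z.astype(np.uint8))
        i=1+st[1:,4].argmax(); print(nm,n,st[i],ce[i]); pts.append((P[n],*ce[i]))
    X=tri(pts); print(nm,X,[proj(q,X)-[u,v] for q,u,v in pts])
# white beads
for n,c in {"top":(205,165,240,203),"side":(275,155,318,192)}.items():
    H=hsv(n); l,t,r,b=c; k=np.zeros(H.shape[:2],np.uint8); k[t:b,l:r]=((H[...,2]>150)&(H[...,1]<70))[t:b,l:r]
    ys,xs=np.nonzero(k); print(n,"beads",len(xs),xs.min(),xs.max(),ys.min(),ys.max())
E
```

```text
green top [388 204   9   9  59] [391.5763 208.1356]
green side [344 326  12  11 103] [349.1068 330.9903]
green [ 0.5344 -0.3601  0.0474] [array([ 0.0814, -0.1961]), array([-0.2922,  0.0149])]
blue top [402 213   9   9  64] [406.3594 217.1094]
blue side [341 347  13  13 126] [346.8968 352.8095]
blue [ 0.5033 -0.4092  0.0465] [array([ 0.0766, -0.1871]), array([-0.2906,  0.013 ])]
red top [417 222   9   9  69] [421.1884 226.1884]
red side [339 370  13  14 148] [344.6824 376.4932]
red [ 0.4721 -0.4582  0.0465] [array([ 0.1146, -0.2841]), array([-0.4608,  0.0176])]
top beads 274 205 239 165 202
side beads 729 275 317 155 191
```

View pics/crop1.png

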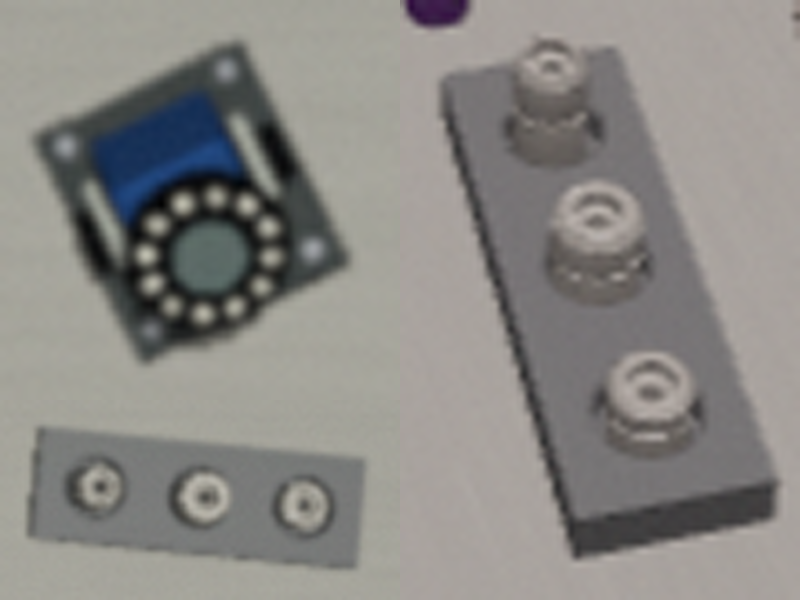

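The crop shows the left mandrel in the stand, crop (551,68) or side (287,240), standing clearly the tallest; the middle is the wide one and the right the short one. The lens ring centre is at crop (209,255), top (223.3,189.6).

```bash
cat >> h.py <<'E'
def rel(pos,R):
    s=env.get_state(); q=s["orientation"]; R0=Rn.from_quat([*q[1:],q[0]])
    return np.round(np.r_[R0.inv().apply(np.array(pos)-s["tcp_pos"]),(R0.inv()*R).as_rotvec()],4)
def down(yang):  # tool z down, tool y at world angle yang
    y=np.array([np.cos(yang),np.sin(yang),0]);z=np.array([0,0,-1.]);return Rn.from_matrix(np.c_[np.cross(y,z),y,z])
E
python3 - <<'E'
from h import *
np.set_printoptions(precision=4,suppress=True)
t=viewer.read_camera("top"); s=viewer.read_camera("side")
f=lambda c,x,y:((x+.5)/7.2727-.5+195,(y+.5)/7.2727-.5+155)
g=lambda x,y:((x+.5)/4.4444-.5+275,(y+.5)/4.4444-.5+203)
k=lambda x,y:((x+.5)/6.6667-.5+265,(y+.5)/6.6667-.5+230)
B=[onz(t,*f(0,*c),.012) for c in((227,70),(313,247),(151,330),(65,147))]
print("bolts",np.array(B)[:,:2],np.mean(B,0))
ax=(B[1]-B[0])+(B[2]-B[3]); ay=(B[3]-B[0])+(B[2]-B[1])
print("minus-x dir ang",np.arctan2(ax[1],ax[0]),"y ang",np.arctan2(ay[1],ay[0]))
print("lens top@z",onz(t,*f(0,210,255),.142))
for z in(.13,.142): print(onz(t,*f(0,210,255),z), proj(s,onz(t,*f(0,210,255),z)))
for c in((99,87),): print("tall top",onz(t,*g(*c),.078),onz(s,*k(551,68),.078),tri([(t,*g(*c)),(s,*k(551,68))]))
C=[onz(t,*g(*c),.028) for c in((40,28),(364,60),(356,168),(28,137))]
print("stand",np.array(C)[:,:2],np.mean(C,0)); d=(C[0]-C[1])+(C[3]-C[2]);print("stand y ang",np.arctan2(d[1],d[0]))
m=np.mean(C,0);print("pocket",m+.08*d/np.linalg.norm(d))
print("purple/yellow",onz(t,261,227,.06),onz(t,259,202,.06),onz(t,166,180,.1))
print(rel([.534,-.360,.16],down(0.0+1.01)),down(1.01).as_matrix())
E
```

```text
bolts [[0.6987 0.1998]
 [0.6133 0.16  ]
 [0.5751 0.2369]
 [0.663  0.2769]] [0.6375 0.2184 0.012 ]
minus-x dir ang -2.7100918146904185 y ang 2.0187785765802273
lens top@z [0.5936 0.1973 0.142 ]
[0.5951 0.1983 0.13  ] [291.0739 171.6035]
[0.5936 0.1973 0.142 ] [290.8614 168.973 ]
tall top [ 0.4902 -0.037   0.078 ] [ 0.6568 -0.1058  0.078 ] [ 0.5669 -0.0804  0.0935]
stand [[ 0.5389  0.0036]
 [ 0.5101 -0.2443]
 [ 0.4276 -0.2354]
 [ 0.4557  0.0144]] [ 0.4831 -0.1154  0.028 ]
stand y ang 1.4570965423055209
pocket [ 0.4921 -0.0359  0.028 ]
purple/yellow [0.4772 0.0813 0.06  ] [0.5607 0.0866 0.06  ] [0.6335 0.387  0.1   ]
[-0.6051 -0.7955  0.0712  0.0001 -0.      0.317 ] [[-0.8468  0.5319  0.    ]
 [ 0.5319  0.8468  0.    ]
 [ 0.      0.     -1.    ]]
```

Emit:
{"api": "jog_arm", "payload": {
  "rows": [
    {"sx":-0.126,"sy":-0.175},
    {"sx":-0.126,"sy":-0.175},
    {"sx":-0.126,"sy":-0.175},
    {"sx":-0.126,"sy":-0.175},
    {"sx":-0.383,"sy":-0.378},
    {"sx":-0.383,"sy":-0.378},
    {"sx":-0.383,"sy":-0.378},
    {"sx":-0.383,"sy":-0.378}
  ],
  "jaw": 0,
  "clamp_n": 20
}}

```text
clock: 2.6
tcp_pos: [0.3729, 0.1584, 0.2317]
orientation: [0.001, 0.122, 0.993, 0.0]
wrist_force: [0.6, 1.0, 0.2]
finger_gap: 0.0002
grip_force: 0.0
```

```bash
python3 -c "
from h import *
print(rel([.534,-.36,.10],down(1.326)))
t=viewer.read_camera('top'); s=viewer.read_camera('side')
im=s['image'][145:205,260:340,::-1]
a=cv2.resize(im,(800,600),interpolation=cv2.INTER_CUBIC); cv2.imwrite('pics/lens_side.png',a)
"
```

```text
[-0.2812 -0.4643  0.1317  0.0009  0.0014  0.0011]
```

View pics/lens_side.png

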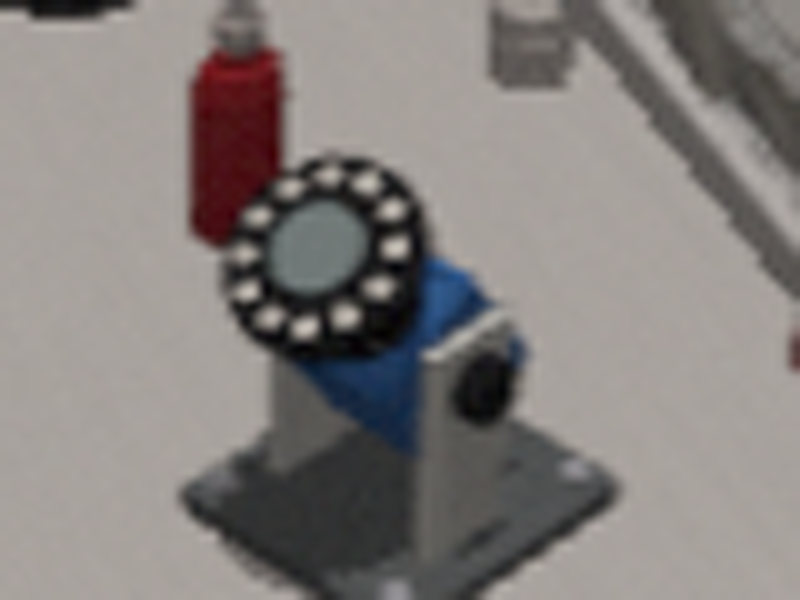

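The side crop puts the glass centre at crop (318,247), native (291.3,169.3). That matches the top-view estimate (0.594, 0.197, 0.142) to within half a pixel.

Emit:
{"api": "jog_arm", "payload": {
  "rows": [
    {"sx":-0.281,"sy":-0.464,"sz":0.02},
    {"sx":-0.281,"sy":-0.464,"sz":0.02},
    {"sx":-0.281,"sy":-0.464,"sz":0.02},
    {"sx":-0.281,"sy":-0.464,"sz":0.02},
    {"sx":-0.281,"sy":-0.464,"sz":0.02},
    {"sx":-0.281,"sy":-0.464,"sz":0.02},
    {"sx":-0.281,"sy":-0.464,"sz":0.132},
    {"sx":-0.281,"sy":-0.464,"sz":0.132}
  ]
}}

```text
clock: 3.7
tcp_pos: [0.5141, -0.2969, 0.145]
orientation: [0.001, 0.122, 0.993, -0.0]
wrist_force: [-0.1, 0.6, 0.5]
finger_gap: 0.0
grip_force: 0.0
```

Emit:
{"api": "jog_arm", "payload": {
  "rows": [
    {}
  ]
}}

```text
clock: 3.82
tcp_pos: [0.5121, -0.2968, 0.1409]
orientation: [-0.003, 0.123, 0.992, 0.002]
wrist_force: [-0.7, 0.6, 0.5]
finger_gap: 0.0001
grip_force: 0.0
```

```bash
python3 -c "
from h import *
print(rel([.534,-.36,.055],down(1.326)))"
```

```text
[-0.0372 -0.0562  0.0856  0.0024 -0.0058 -0.0022]
```

Emit:
{"api": "jog_arm", "payload": {
  "rows": [
    {"sx":-0.037,"sy":-0.056,"sz":0.04},
    {"sx":-0.037,"sy":-0.056,"sz":0.04},
    {"sx":-0.037,"sy":-0.056,"sz":0.082},
    {"sx":-0.037,"sy":-0.056,"sz":0.082},
    {"sx":-0.037,"sy":-0.056,"sz":0.082}
  ]
}}

```text
clock: 4.45
tcp_pos: [0.5361, -0.3579, 0.0653]
orientation: [0.0, 0.121, 0.993, -0.0]
wrist_force: [0.8, -0.3, 0.9]
finger_gap: 0.0001
grip_force: 0.0
```

```bash
python3 -c "
from h import *
print(rel([.534,-.36,.048],down(1.326)))"
```

```text
[ 0.0015 -0.0025  0.0173 -0.0002  0.001   0.0021]
```

Emit:
{"api": "jog_arm", "payload": {
  "rows": [
    {"sy":-0.002,"sz":0.012},
    {"sy":-0.002,"sz":0.018},
    {"sy":-0.002,"sz":0.018}
  ]
}}

```text
clock: 4.82
tcp_pos: [0.536, -0.3613, 0.0465]
orientation: [0.001, 0.122, 0.993, -0.001]
wrist_force: [2.0, 0.0, 5.0]
finger_gap: -0.0001
grip_force: 2.3
```

Emit:
{"api": "jog_arm", "payload": {
  "rows": [
    {"sz":0.003},
    {"sz":0.003}
  ]
}}

```text
clock: 5.08
tcp_pos: [0.5361, -0.3614, 0.0459]
orientation: [0.002, 0.122, 0.993, -0.001]
wrist_force: [-2.8, 4.5, 16.5]
finger_gap: 0.0003
grip_force: 8.3
```

Emit:
{"api": "jog_arm", "payload": {
  "rows": [
    {"sz":-0.025},
    {"sz":-0.025},
    {"sx":0.018,"sy":-0.055,"sz":-0.025},
    {"sx":0.018,"sy":-0.055,"sz":-0.025},
    {"sx":0.018,"sy":-0.055,"sz":-0.02},
    {"sx":0.018,"sy":-0.055,"sz":-0.02}
  ]
}}

```text
clock: 5.82
tcp_pos: [0.504, -0.4083, 0.0611]
orientation: [-0.001, 0.121, 0.993, 0.001]
wrist_force: [-0.5, -0.1, 0.4]
finger_gap: 0.0001
grip_force: 0.0
```

```bash
python3 -c "
from h import *
print(rel([.503,-.409,.046],down(1.326)))"
```

```text
[ 0.0008 -0.001   0.0151  0.0016 -0.002   0.0019]
```

Emit:
{"api": "jog_arm", "payload": {
  "rows": [
    {"sz":0.01},
    {"sz":0.016},
    {"sz":0.018},
    {"sz":0.018}
  ]
}}

```text
clock: 6.32
tcp_pos: [0.505, -0.4092, 0.046]
orientation: [0.001, 0.121, 0.993, -0.0]
wrist_force: [-1.2, 2.6, 9.9]
finger_gap: 0.0002
grip_force: 5.4
```

```bash
python3 -c "
from h import *
p=viewer.read_camera('top')"
```

Emit:
{"api": "jog_arm", "payload": {
  "rows": [
    {"sz":0.003},
    {"sz":0.003},
    {"sz":-0.05},
    {"sz":-0.11},
    {"sz":-0.13},
    {"sz":-0.13}
  ]
}}

```text
clock: 7.12
tcp_pos: [0.5052, -0.4103, 0.1763]
orientation: [0.001, 0.121, 0.993, -0.001]
wrist_force: [0.3, -0.8, -0.3]
finger_gap: 0.0001
grip_force: 0.0
```

```bash
python3 -c "
from h import *
print(rel([.491,-.036,.17],down(-.114)))"
```

```text
[1.0400e-01 3.5990e-01 5.2000e-03 7.0000e-04 4.1000e-03 1.4414e+00]
```

Emit:
{"api": "jog_arm", "payload": {
  "rows": [
    {"sx":0.104,"sy":0.36,"drz":1.44},
    {"sx":0.104,"sy":0.36,"drz":1.44},
    {"sx":0.104,"sy":0.36,"drz":1.44},
    {"sx":0.104,"sy":0.36,"drz":1.44},
    {"sx":0.104,"sy":0.36,"drz":1.44},
    {"sx":0.104,"sy":0.36,"drz":1.44},
    {"sx":0.104,"sy":0.36,"drz":1.44},
    {"sx":0.104,"sy":0.36,"drz":1.44}
  ],
  "jaw": 0.085
}}

```text
clock: 8.12
tcp_pos: [0.4886, -0.0331, 0.1722]
orientation: [-0.002, 0.747, 0.665, -0.001]
wrist_force: [-0.4, -1.0, -1.3]
finger_gap: 0.085
grip_force: 0.0
```

Emit:
{"api": "jog_arm", "payload": {
  "rows": [
    {}
  ]
}}

```text
clock: 8.25
tcp_pos: [0.489, -0.0345, 0.1725]
orientation: [-0.001, 0.745, 0.667, -0.001]
wrist_force: [0.2, -0.1, 0.0]
finger_gap: 0.085
grip_force: 0.0
```

```bash
python3 -c "
from h import *
print(rel([.491,-.0365,.10],down(-.114)),env.get_state()['joint_pos'])"
```

```text
[-0.0018  0.0024  0.0725 -0.0033 -0.0004  0.0038] [-2.34353368e-01  1.80139952e-01 -2.75105814e-01  1.11891974e+00
 -7.88500052e-06  1.44660518e+00]
```

Emit:
{"api": "jog_arm", "payload": {
  "rows": [
    {"sx":-0.002,"sy":0.002,"sz":0.05},
    {"sx":-0.002,"sy":0.002,"sz":0.1},
    {"sx":-0.002,"sy":0.002,"sz":0.132},
    {"sx":-0.002,"sy":0.002,"sz":0.132},
    {"sx":-0.002,"sy":0.002,"sz":0.132}
  ]
}}

```text
clock: 8.88
tcp_pos: [0.4924, -0.0378, 0.043]
orientation: [0.0, 0.746, 0.666, 0.0]
wrist_force: [0.0, -0.2, -0.1]
finger_gap: 0.0851
grip_force: 0.0
```

Emit:
{"api": "jog_arm", "payload": {
  "rows": [
    {},
    {},
    {},
    {},
    {},
    {}
  ],
  "jaw": 0,
  "clamp_n": 70
}}

```text
clock: 9.62
tcp_pos: [0.4923, -0.0375, 0.0435]
orientation: [0.0, 0.746, 0.666, 0.0]
wrist_force: [-2.3, 1.4, 5.5]
finger_gap: 0.0321
grip_force: 69.0
```

Emit:
{"api": "jog_arm", "payload": {
  "rows": [
    {"sz":-0.02},
    {"sz":-0.06},
    {"sz":-0.1},
    {"sz":-0.15},
    {"sz":-0.2},
    {"sz":-0.2},
    {"sz":-0.2}
  ]
}}

```text
clock: 10.5
tcp_pos: [0.4911, -0.0372, 0.241]
orientation: [-0.001, 0.746, 0.666, -0.001]
wrist_force: [-0.8, -0.8, -5.7]
finger_gap: 0.0322
grip_force: 70.7
```

```bash
python3 -c "
from h import *
print(env.get_state()['tcp_pos'])
s=viewer.read_camera('side');t=viewer.read_camera('top')
u=proj(s,env.get_state()['tcp_pos']).astype(int);print(u,proj(t,env.get_state()['tcp_pos']))
l,tt=u[0]-40,u[1]-30
print(l,tt); save(s,'held.png',(l,tt,l+80,tt+60),10)"
```

```text
[ 0.49108003 -0.03722207  0.24097054]
[287 195] [300.76543274 219.01477703]
247 165
```

View pics/held.png

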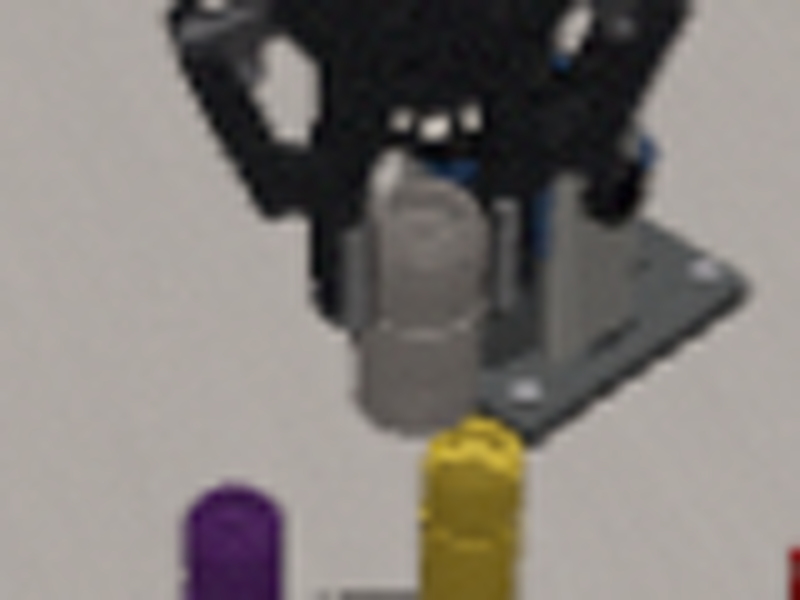

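The mandrel hangs in the fingers, its foot near crop (415,400), with a slight lean possible. I'll compare its silhouette with an upright cylinder.

```bash
cat > fit.py <<'E'
from h import *
from scipy.optimize import least_squares
# fit mandrel (foot offset & tilt in tool frame) to silhouette edge lines given in side/top
def cyl(p,F,a,r=.0175,h=0.066):
    e1=np.cross(a,[.3,.5,.1]);e1/=np.linalg.norm(e1);e2=np.cross(a,e1);T=np.linspace(0,6.283,60)
    return [np.array([proj(p,F+a*s+r*(np.cos(t)*e1+np.sin(t)*e2)) for t in T]) for s in(0,h)]
E
python3 - <<'E'
from fit import *
np.set_printoptions(precision=1,suppress=True)
s=viewer.read_camera('side'); st=env.get_state(); q=st['orientation']; R=Rn.from_quat([*q[1:],q[0]])
ax=-R.apply([0,0,1]); F=st['tcp_pos']-.0315*ax
im=s["image"][165:225,247:327,::-1]; im=cv2.resize(im,(800,600),interpolation=cv2.INTER_CUBIC)
for a,c in((ax,(0,255,0)),):
    for E in cyl(s,F,a): cv2.polylines(im,[((E-[247,165]+.5)*10).astype(np.int32)],True,c,1)
for L in (0,.035):
  print(L,(proj(s,F+ax*L)-[247,165]+.5)*10)
g=(cyl(s,F,ax)[0]-[247,165]+.5)*10; print("foot ellipse x",g[:,0].min(),g[:,0].max(),"y max",g[:,1].max())
g=(cyl(s,F,ax)[1]-[247,165]+.5)*10; print("top ellipse x",g[:,0].min(),g[:,0].max())
cv2.imwrite("pics/ovl.png",im)
E
```

```text
0 [407.6 397.5]
0.035 [411.  299.3]
foot ellipse x 343.794190954751 471.3949211155182 y max 440.01067398914813
top ellipse x 347.73342038424005 480.808571284054
```

View pics/ovl.png

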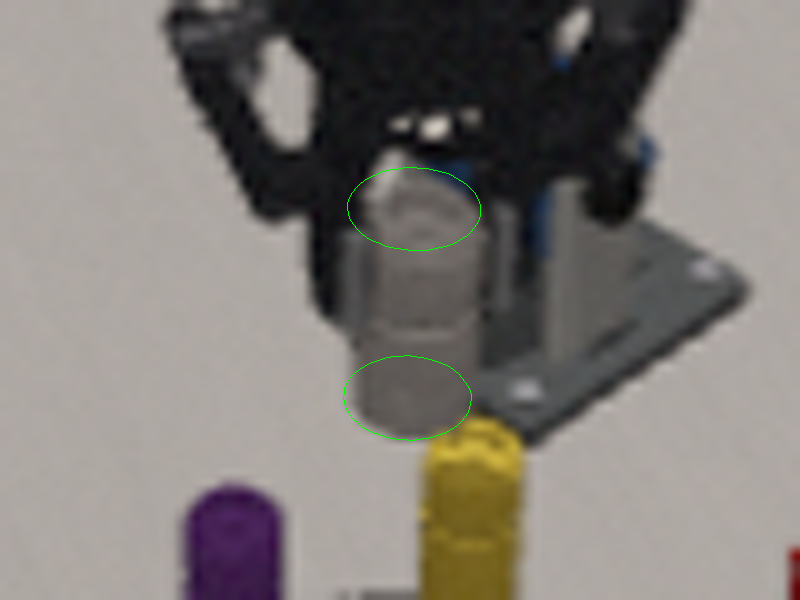

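```bash
cat > goal.py <<'E'
from h import *
L=np.array([.594,.197,.142]); az=-2.703; n=np.array([np.sin(.611)*np.cos(az),np.sin(.611)*np.sin(az),np.cos(.611)])
s=env.get_state(); q=s["orientation"]; R0=Rn.from_quat([*q[1:],q[0]]); zt=R0.apply([0,0,1])
c=np.cross(zt,-n); k=np.arcsin(min(1,np.linalg.norm(c))); Rt=Rn.from_rotvec(c/np.linalg.norm(c)*k)*R0
tcp=L+(.09+.0315)*n
if __name__=="__main__":
    np.set_printoptions(suppress=True,precision=4)
    print(tcp,rel(tcp,Rt),s["clock"],s["joint_pos"])
E
python3 goal.py
```

```text
[0.5309 0.1674 0.2415] [ 0.2078  0.017  -0.0013 -0.5246  0.3199 -0.    ] 10.65 [-0.239   0.1534 -0.1388  1.283   0.0001  1.4449]
```

Emit:
{"api": "jog_arm", "payload": {
  "rows": [
    {"sx":0.03,"sy":0.003,"sz":-0.03},
    {"sx":0.07,"sy":0.006,"sz":-0.03,"drx":-0.13,"dry":0.08},
    {"sx":0.11,"sy":0.01,"sz":-0.03,"drx":-0.26,"dry":0.16},
    {"sx":0.15,"sy":0.013,"sz":-0.03,"drx":-0.39,"dry":0.24},
    {"sx":0.19,"sy":0.016,"sz":-0.03,"drx":-0.525,"dry":0.32},
    {"sx":0.208,"sy":0.017,"sz":-0.02,"drx":-0.525,"dry":0.32},
    {"sx":0.208,"sy":0.017,"sz":-0.001,"drx":-0.525,"dry":0.32},
    {"sx":0.208,"sy":0.017,"sz":-0.001,"drx":-0.525,"dry":0.32}
  ]
}}

```text
clock: 11.65
tcp_pos: [0.5289, 0.1673, 0.2387]
orientation: [0.085, 0.712, 0.635, 0.286]
wrist_force: [-0.3, -0.4, -4.7]
finger_gap: 0.0321
grip_force: 71.4
```

Emit:
{"api": "jog_arm", "payload": {
  "rows": [
    {},
    {}
  ]
}}

```text
clock: 11.9
tcp_pos: [0.5329, 0.167, 0.2442]
orientation: [0.088, 0.711, 0.635, 0.29]
wrist_force: [-0.3, 0.3, -5.2]
finger_gap: 0.0323
grip_force: 71.5
```

```bash
python3 goal.py
```

```text
[0.5309 0.1674 0.2415] [-0.0005 -0.0031  0.0012  0.0055  0.0001 -0.    ] 11.9 [ 0.0376 -0.1698 -0.6434  0.519   0.2245  1.7889]
```

```bash
python3 - <<'E'
from fit import *
import goal
s=viewer.read_camera('side');t=viewer.read_camera('top'); st=env.get_state(); q=st['orientation']; R=Rn.from_quat([*q[1:],q[0]])
print(st['tcp_pos'],goal.rel(goal.tcp,goal.Rt))
ax=-R.apply([0,0,1]); F=st['tcp_pos']-.0315*ax
m=[]
for p in(s,t):
    c=proj(p,goal.L+.06*goal.n).astype(int)-[20,30]
    im=cv2.resize(p["image"][c[1]:c[1]+60,c[0]:c[0]+40,::-1],(400,600),interpolation=cv2.INTER_CUBIC)
    w=lambda X:tuple(int(v) for v in (proj(p,X)-c+.5)*10)
    for E in cyl(p,F,ax,.016): cv2.polylines(im,[((E-c+.5)*10).astype(np.int32)],True,(0,255,0),1)
    cv2.line(im,w(goal.L),w(goal.L+.09*goal.n),(0,0,255),1); m.append(im)
cv2.imwrite("pics/end.png",np.hstack(m))
E
```

```text
[0.53287649 0.16702125 0.2441975 ] [-0.0005 -0.0031  0.0012  0.0056  0.0001  0.    ]
```

View pics/end.png

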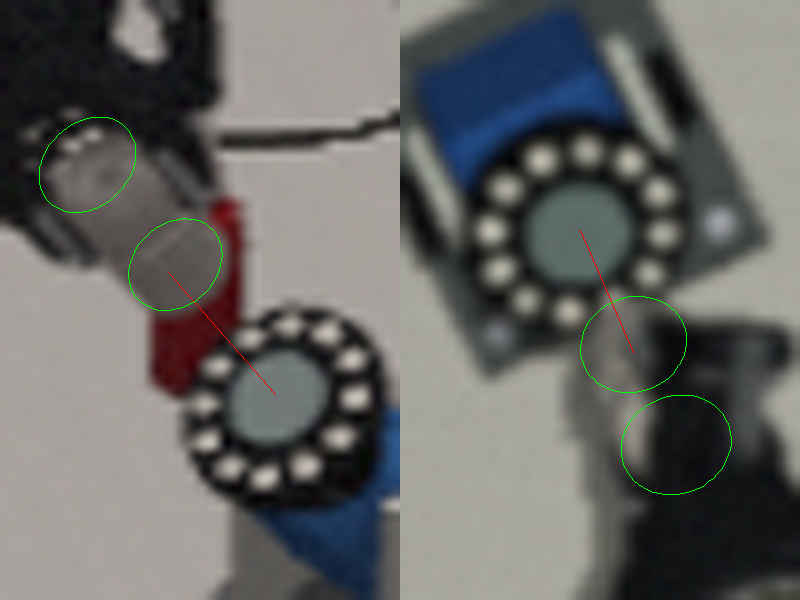

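The side view shows the mandrel matching the predicted pose, its foot near crop (175,265). In the top view, right half, the part near crop (620,345) is ambiguous. I'll enlarge both without the overlay.

```bash
python3 - <<'E'
from fit import *
import goal
s=viewer.read_camera('side');t=viewer.read_camera('top'); st=env.get_state(); q=st['orientation']; R=Rn.from_quat([*q[1:],q[0]])
ax=-R.apply([0,0,1]); F=st['tcp_pos']-.0315*ax; m=[]
for p in(s,t):
    c=proj(p,F+.02*ax).astype(int)-[10,15]
    im=p["image"][c[1]:c[1]+30,c[0]:c[0]+20,::-1]
    im=cv2.convertScaleAbs(cv2.resize(im,(400,600),interpolation=cv2.INTER_CUBIC),alpha=1.4)
    for d in cyl(p,F,ax,.016):
        for x,y in d[::5]: cv2.circle(im,tuple(int(v) for v in ((np.array([x,y])-c+.5)*20)),1,(0,255,0),-1)
    m.append(im)
cv2.imwrite("pics/end2.png",np.hstack(m))
E
```

```text
(no output)
```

View pics/end2.png

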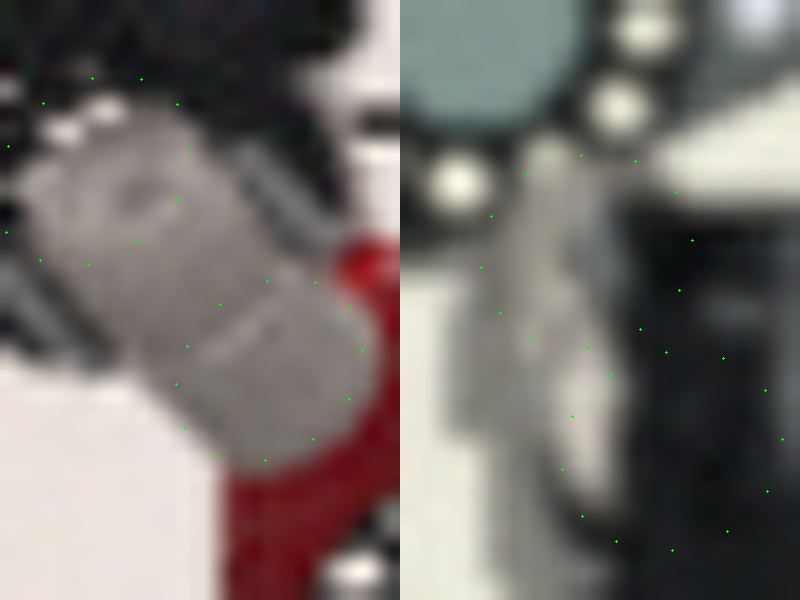

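The mandrel lies along the predicted axis in both views. Its foot, near crop (280,385) on the left, is within about 3 mm of the plan, so I'm handing in.

Emit:
{"api": "jog_arm", "payload": {
  "rows": [
    {"sy":0.001},
    {},
    {},
    {}
  ]
}}

```text
clock: 12.6
tcp_pos: [0.5323, 0.1674, 0.2434]
orientation: [0.088, 0.711, 0.635, 0.29]
wrist_force: [-0.9, 0.2, -5.3]
finger_gap: 0.0316
grip_force: 71.5
```

```bash
python3 -c "
from workcell import env
print(env.hand_in())"
```

```text
the job is handed in; nothing more can be done
None
```

I pressed the green button and then the blue one, and handed in with the tallest mandrel held still on the lens axis, its lower end about 90 mm from the glass (within about 3 mm by the camera images); the hand-in returned no verdict.

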